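# Unpin and uncouple the bench ball hitch

## Task

Uncouple the ball hitch on the bench: first pull the two lock pins out of the red coupler and stand each one, pushed fully down, in the empty socket of the grey row whose sample pin has the same length. Then squeeze the yellow spring latch sideways towards the coupler, right in, and, keeping it squeezed, lift the coupler with its tongue straight up off the ball. Finish while still holding it level and still, above the mount and clear of the ball by a few centimetres, without letting go; leave the other things on the bench alone.

Things in the scene. Friction and masses are not known exactly. Their poses are not given: they have to be found in the camera images.
- mount: Fixed steel ball mount: dark plate 150 x 124 x 10 mm with four corner bolts (10 to 17 mm high) and in its middle a neck 12 mm thick with a ball of 28 mm diameter, top of the ball 64 mm above the plate's underside. Origin: centre of the plate's underside on the work surface, right below the ball; z up.
- tongue: Red coupler, loose over the ball (2 mm play), with steel tongue stub along +x; 0.48 kg. Origin: coupler underside on the ball axis, 10 mm above the mount's underside while coupled; z up, latch at +y. Coupler: x -36 to 36, y -20 to 20, z 0 to 64 mm; stub to x 132, z 60. A latch hook under the ball holds it until the latch is squeezed 7 mm; it must rise 54 mm to clear the ball.
- grip (a point): Place to take the coupler, near its centre of mass, axes of tongue: x 10, y 6, z 50 mm there. Fingers close along y: one on the black pad (red face y = -20 mm), one on the yellow plate (outer face y = 36 mm released, 27 squeezed): 56 mm wide, then 47. Faces reach from z 38 to 64 mm; below z 26 pin blocks reach out to y = 36.
- latch_bar (a joint): Slide of the yellow latch in m: 0 released (spring pushes it out), 0.009 fully squeezed towards the coupler (along the tongue's -y). The spring needs 6 N to start and 10 N at the end. With a lock pin in place it can move only some 2 to 3 mm.
- latch_pad (a point): Middle of the outer face of the yellow latch plate, which is 68 mm along the tongue, 5 mm thick and 28 mm high (from 38 to 66 mm above the coupler's underside). It stands 11 mm clear of the red side; the pins stand in that gap. Axes as tongue.
- pin_long: Long lock pin, loose, steel, 50 g: shank 8 mm thick, 105 mm long, tapered foot; dark round head 14 mm thick, 20 mm high. Origin: foot's end; z up to the head. Starts upright in one of the coupler's two holes (x +26 or -26, y 25.5 mm in the tongue's frame; mouth at z 26, 21 mm deep, 10.5 wide); the pins start in either order.
- long_head (a point): Middle of the long pin's head, 115 mm above its foot.
- pin_short: Short lock pin, like the long one but with a shank of 75 mm. Origin: the foot's end; z up towards the head. It starts upright in the other hole of the coupler.
- short_head (a point): Middle of the short pin's head, 85 mm above its foot.
- row_long: Grey fixed block 110 (x) x 44 (y) x 40 (z) mm, the row for long pins: a long sample pin stands fixed in it at x = +30 mm, an empty socket is at x = -30 mm. Origin: centre of its underside. The two rows stand left and right of the hitch in either order.
- long_socket (a point): Mouth of the empty socket of the long row, at the top of the block (40 mm above the bench): 11 mm wide with a 2 mm chamfer, 30 mm deep, so a seated pin's foot is 10 mm above the bench.
- row_short: Grey fixed block of the same size, the row for short pins: a short sample pin at x = +30 mm, an empty socket at x = -30 mm. Origin: centre of its underside.
- short_socket (a point): Mouth of the empty socket of the short row: same as the long row's.
- pen_pot: Dark pot with pens, 79 x 88 x 147 mm, bystander. Origin: centre of its underside.
- amber_jar: Amber jar with ribbed cap, 44 mm wide, 59 mm high, bystander. Origin: centre of its underside.
- med_box_b: Small light blue carton, 29 x 83 x 47 mm, bystander. Origin: centre of its underside.
There are look-alikes about, which are no part of the job. What is shaped like the row_long but brown is not meant.

How it is judged:
By the outcome, as a careful person would: the job done as asked, in the order asked, and still so for the second after the job is handed in, while the arm keeps its last pose, push and grip.
It also fails if it takes over 64 s, if anything falls off the work surface, if the arm or the gripper's body presses on something with over 40 N, if the wrist force passes 120 N, or if a joint passes its speed limit or range.

## Robot

A 6-joint arm with a two-finger parallel gripper is mounted at the origin on a cart in front of the work surface, level with it; the furniture and walls round the work are solid. World frame = base frame: x ahead of the robot, y to its left, z up, the work surface at z = 0. Lengths are in mm, angles in rad, forces in N, time in s.
With the tool pointing down it reaches from about 275 to 750 mm from the base axis. Payload 10.2 kg.
Tool frame: the origin (TCP) lies midway between the tips of the shut fingers; the grasp point (between the pads) lies 19 mm behind it (ctrl.grasp_offset is the distance from the TCP to the grasp point, in mm); z points along the fingers, y is the line along which they close (so a half turn about z gives the same grasp; the last joint's range is limited). The gripper opens to 85 mm and grips with 20 to 120 N. Pads are 22 mm wide; open, the fingers measure 114 mm over their backs; the gripper's body (76 mm by 85 mm) begins 54 mm behind the grasp point. The pads swing forward as they close: fully open they stand 13 mm farther back than shut.
Start: joints at [-1.424, 0.313, 1.498, -0, 1.331, -0.223], TCP at [189.738, -489.521, 231.294] pointing down, gripper open.
Joint ranges: [-2.94, 2.94], [-0.97, 2.17], [0.19, 2.56], [-1.23, 4.37], [0.02, 3.11], [-2.88, 2.88]. Speed limits (rad/s): [2.39, 2.39, 3.01, 3.14, 3.14, 3.14].

## Interface

Orientations are given as a unit quaternion [w, x, y, z].
In Python, from rig import ctrl, viewer, models gives the robot as it stands. The module is installed in compiled form; this text tells all that it offers.
- The arm moves only by the shell command python3 -m pendant 'ROWS' [OPENING] [FORCE]. ROWS is text: rows parted by semicolons, each of 4 numbers parted by spaces: the shift along the tool's x, y, z in m, then the turn about the tool's z in rad. In form: x y z yaw; .... A call has 1 to 10 rows; each row shifts and turns the commanded pose from where the row before left it, along the tool's axes as they then stand; what a row does not reach is not made up. A row lasts 1/8 s, in which the tool goes at most 62.5 mm and 10.7 degrees, less where a joint would pass 70% of its speed; a pose out of reach is approached as far as the arm can. A call is refused whole if a number of a shift passes 0.0625 or a number of a turn 0.188, either way. A call with a gripper value outside its range is refused whole. OPENING is the opening, from 0 (shut) to 1 (fully open), set as the call begins (- or left out, the last holds). The fingers move at their own pace and stop on an object; FORCE is the grip in N (left out, the last holds). Time passes only in rows, so rows that do not move let the fingers close. It gives the time, the measured TCP pose, the force, the opening and the grip force at its end, in the units of the state.
- ctrl.sense(): the state, without advancing time (a new reading comes with each control period).
- viewer.capture(name): name is "side" or "top"; returns a dict with "color" (420x560x3 uint8, red, green, blue), "vertical_fov" (degrees; the focal length in pixels is half the picture's height over the tangent of half this angle, whatever the lens; pixels are square), "cx", "cy" (the principal point, pixels), "dist" ([k1, k2, p1, p2, k3] as OpenCV has them; the pictures are not rectified), "pose" (4x4, takes a point from camera to world coordinates). Camera axes: x right, y down, z forward; pixel columns grow to the right and rows downward; lengths in mm; the calibration is good to about 2 mm. A picture is of the moment at which its call begins. There is no depth.
- ctrl.finish_job(): hands the job in; it is judged then, once.
Trained networks look in the newest picture that a camera, given by its name, has taken for a name from the list of things; names that differ only in an ending like _2 or _b are one class to them, and where a whole thing is asked for, a point or a joint stands for the part that bears it (a point fixed in the world has none). Each returns a list of dicts, best first, with "p" (0 to 1); they miss things now and then, are a little off and sometimes report something else, mostly with a low value. They report only what shows in the picture. A call takes as long as a camera call. They do not tell look-alikes from the thing itself.
- models.boxes_of(camera, query): "at" ([x, y, z] in mm, in world coordinates, good to about 4 mm: the middle of the surface that is visible of it).
The state is a dict: "time_s": time; "joints": joint angles; "dq": joint speeds; "tau": joint torques, N m; "eef_pos": TCP position; "ee_rot": TCP orientation; "force": force on the tool from outside, world axes, zero at the start; "wrist_torque": the same for the moment, N m; "grip_width": opening from 0.0 (shut) to 1.0 (fully open); "grip_force": force on a finger pad.
Only numpy, scipy, OpenCV 4.12 (cv2) and the standard library are available. Lean on these libraries where they do the work, as an engineer would, in place of code of your own. Each camera call takes 0.05 s, during which the arm holds its last target. There are 200 camera calls.

## Working session

There is one attempt and no reset: what is moved stays moved. The work goes in short steps, Python scripts to look and compute and a shell command to move; the robot and the scene stay as the last step left them, time stands still between calls to the robot, and variables do not carry over. Pictures are saved under pics/ and viewed, at most 12 in all, crops included, and the job is handed in when it is done.

```bash
mkdir -p pics
cat > h.py <<'E'
import numpy as np, cv2
from rig import ctrl, viewer, models
def cam(n):
    c=viewer.capture(n); f=c["color"].shape[0]/2/np.tan(np.radians(c["vertical_fov"])/2)
    c["K"]=np.array([[f,0,c["cx"]],[0,f,c["cy"]],[0,0,1.]]); c["d"]=np.array(c["dist"],float); c["pose"]=np.array(c["pose"]); return c
def save(c,n,crop=None,s=1):
    im=c["color"][:,:,::-1]
    if crop: x0,y0,x1,y1=crop; im=im[y0:y1,x0:x1]
    cv2.imwrite("pics/"+n,cv2.resize(im,None,fx=s,fy=s,interpolation=cv2.INTER_CUBIC))
def at_z(c,uv,z):
    p=cv2.undistortPoints(np.array([[uv]],float),c["K"],c["d"])[0,0]
    r=c["pose"][:3,:3]@[p[0],p[1],1]; o=c["pose"][:3,3]; return o+r*(z-o[2])/r[2]
def proj(c,P):
    T=np.linalg.inv(c["pose"]); return cv2.projectPoints(np.array(P,float).reshape(-1,3),cv2.Rodrigues(T[:3,:3])[0],T[:3,3],c["K"],c["d"])[0][:,0]
E
python3 - <<'E'
from h import *
for n in("top","side"):
    c=cam(n); save(c,n+"0.png",s=1.4); print(n,c["pose"].round(3).tolist(),c["K"][0,0])
    for q in("mount","tongue","latch_pad","pin_long","pin_short","long_head","short_head","row_long","row_short","long_socket","short_socket","pen_pot","amber_jar","med_box_b"):
        print(q,[(np.round(d["at"]).tolist(),round(d["p"],2)) for d in models.boxes_of(n,q)][:4])
s=ctrl.sense();print(s["time_s"],s["eef_pos"],s["ee_rot"],ctrl.grasp_offset)
E
```

```text
top [[-0.009, -0.976, 0.217, 345.017], [-1.0, 0.01, 0.003, -315.456], [-0.005, -0.217, -0.976, 1256.805], [0.0, 0.0, 0.0, 1.0]] 421.2038234049771
mount [([538.0, -250.0, 8.0], 0.89)]
tongue [([576.0, -234.0, 70.0], 0.92)]
latch_pad [([557.0, -205.0, 47.0], 0.63)]
pin_long []
pin_short [([498.0, -386.0, 45.0], 0.41)]
long_head []
short_head []
row_long [([490.0, -388.0, 42.0], 0.97), ([472.0, -639.0, 42.0], 0.82)]
row_short [([490.0, 3.0, 39.0], 0.65)]
long_socket [([468.0, -640.0, 44.0], 0.93), ([497.0, -386.0, 42.0], 0.72)]
short_socket [([492.0, 4.0, 42.0], 0.87)]
pen_pot [([701.0, -390.0, 71.0], 0.89)]
amber_jar [([612.0, -434.0, 59.0], 0.79), ([578.0, -232.0, 70.0], 0.27)]
med_box_b [([736.0, -288.0, 44.0], 0.65), ([554.0, -204.0, 50.0], 0.41)]
side [[-0.987, -0.076, 0.143, 415.52], [-0.16, 0.345, -0.925, 788.695], [0.021, -0.936, -0.352, 517.767], [0.0, 0.0, 0.0, 1.0]] 462.3105470116976
mount [([545.0, -204.0, 8.0], 0.81)]
tongue [([584.0, -210.0, 56.0], 0.79)]
latch_pad [([551.0, -194.0, 62.0], 0.89), ([582.0, -211.0, 55.0], 0.37)]
pin_long [([521.0, -207.0, 116.0], 0.71), ([580.0, -201.0, 94.0], 0.5)]
pin_short [([578.0, -204.0, 94.0], 0.54)]
long_head [([520.0, -208.0, 113.0], 0.61)]
short_head []
row_long [([471.0, -626.0, 28.0], 0.82), ([496.0, -370.0, 37.0], 0.75), ([739.0, -264.0, 30.0], 0.67)]
row_short [([497.0, 24.0, 37.0], 0.67)]
long_socket [([476.0, -624.0, 34.0], 0.97), ([497.0, -364.0, 32.0], 0.58)]
short_socket [([496.0, 27.0, 37.0], 0.9)]
pen_pot [([693.0, -362.0, 82.0], 0.9), ([498.0, -367.0, 31.0], 0.37)]
amber_jar [([621.0, -418.0, 36.0], 0.6)]
med_box_b [([738.0, -262.0, 28.0], 0.63), ([691.0, -363.0, 82.0], 0.6), ([521.0, -205.0, 114.0], 0.41)]
1.5 [ 189.75755111 -489.51454526  231.29489025] [-6.24095944e-06  9.82952768e-01  1.83858249e-01  1.15758733e-05] 18.700000000000003
```

View pics/top0.png

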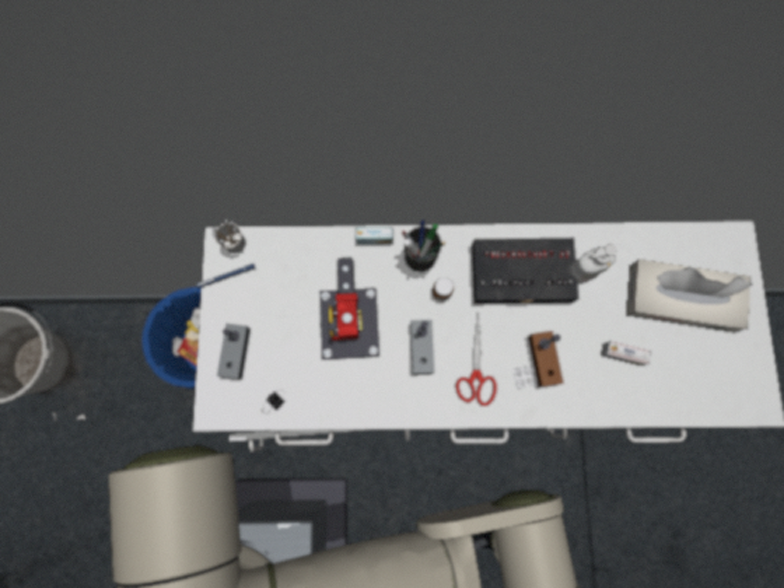

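View pics/side0.png

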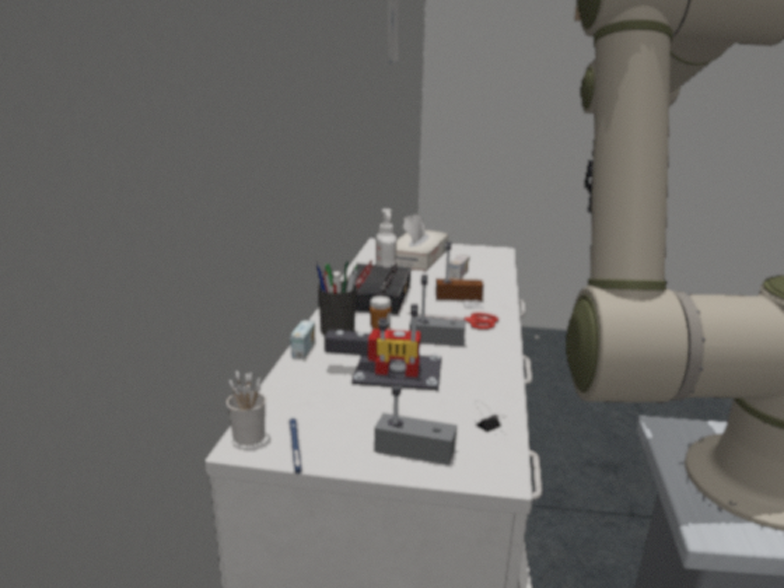

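Run:
```python
from h import *
a=cam("top");b=cam("side")
r=lambda c,x0,y0,x1,y1,w,h:cv2.resize(c["color"][y0:y1,x0:x1,::-1],(w,h),interpolation=cv2.INTER_CUBIC)
A=r(a,150,160,320,290,392,300);A=r(a,140,175,320,280,800,467) 
cv2.imwrite("pics/c1.png",A)
B=r(b,225,180,345,330,480,600); cv2.imwrite("pics/c2.png",B)
```

```text
(no output)
```

View pics/c1.png

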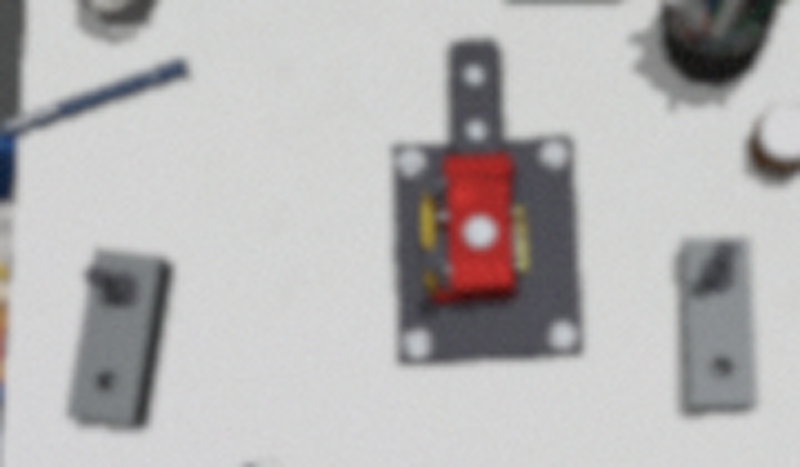

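View pics/c2.png

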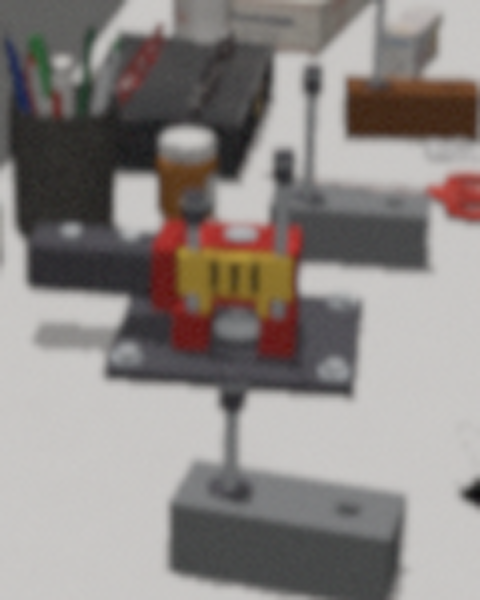

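```bash
cat > m.py <<'E'
from h import *
a=cam("top");b=cam("side")
T=lambda u,v:(140+(u+.5)/4.444-.5,175+(v+.5)/4.444-.5)
S=lambda u,v:(225+(u+.5)/4-.5,180+(v+.5)/4-.5)
def ref(c,uv,r=4):
    g=cv2.GaussianBlur(cv2.cvtColor(c["color"],cv2.COLOR_RGB2GRAY).astype(float),(0,0),.7);u,v=int(round(uv[0])),int(round(uv[1]))
    w=g[v-r:v+r+1,u-r:u+r+1]; w=np.clip(np.median(w)-8-w,0,None);y,x=np.mgrid[v-r:v+r+1,u-r:u+r+1]
    return ((w*x).sum()/w.sum(),(w*y).sum()/w.sum())
E
python3 - <<'E'
from m import *
R=lambda *x:print(*[np.round(i,1).tolist() if not isinstance(i,str) else i for i in x])
for n,t,s in(("Lsock",(106,380),(350,509)),("Rsock",(722,367),(397,203))):
    pt,ps=ref(a,T(*t)),ref(b,S(*s)); R(n,pt,ps,T(*t),S(*s),at_z(a,pt,39)[:2],at_z(b,ps,39)[:2])
B=[at_z(a,T(*p),17)[:2] for p in((411,162),(554,153),(417,344),(562,334))]
R("bolts",*B,"mean",np.mean(B,0)); d=B[0]+B[1]-B[2]-B[3];print("yaw",np.degrees(np.arctan2(d[1],d[0])))
R("cap",at_z(a,T(479,231),74)[:2])
R("stub holes",at_z(a,T(474,73),70)[:2],at_z(a,T(476,130),70)[:2])
R("longhead side",at_z(b,S(284,168),130)[:2],at_z(b,S(197,206),100)[:2])
def near(h0,base):  # sample height
    P=at_z(b,S(*base),40)
    for z in(105,135): R("head top px at",proj(b,[[*P[:2],z]])[0],"obs",S(*h0))
near((231,387),(231,492));near((313,68),(313,195))
for n,t in(("Lblk",[(97,250),(170,260),(142,428),(70,415)]),("Rblk",[(680,240),(750,238),(756,410),(683,413)])): R(n,*[at_z(a,T(*p),40)[:2] for p in t])
E
```

```text
Lsock [163.2, 260.1] [311.4, 307.0] [163.5, 260.1] [312.1, 306.9] [464.1, 11.0] [465.1, 8.9]
Rsock [302.2, 256.9] [323.5, 233.5] [302.1, 257.2] [323.9, 230.4] [469.4, -389.6] [467.7, -369.9]
bolts [611.3, -183.2] [616.6, -280.1] [487.9, -188.8] [493.6, -285.0] mean [552.3, -234.3]
yaw 2.432311066597281
cap [553.4, -233.5]
stub holes [659.2, -229.4] [620.8, -230.9]
longhead side [526.5, -208.2] [578.0, -212.3]
head top px at [283.2, 273.3] obs [282.4, 276.4]
head top px at [283.6, 259.2] obs [282.4, 276.4]
head top px at [303.8, 206.2] obs [302.9, 196.6]
head top px at [304.3, 195.6] obs [302.9, 196.6]
Lblk [549.3, 20.0] [542.2, -28.2] [433.0, -14.8] [441.8, 31.9]
Rblk [552.1, -363.5] [552.9, -409.6] [440.5, -410.5] [439.0, -363.4]
```

Grey blocks: right one (crop c1 722,367 socket) has the taller sample, so it is row_long. Left one (106,380) has the shorter sample, so it is row_short. The third, at y≈-640, is brown and ignored. The long pin stands at the coupler's near end and the short pin at the stub end.

```bash
cat > d.py <<'E'
import sys,numpy as np
from scipy.spatial.transform import Rotation as Ro
from rig import ctrl
s=ctrl.sense();q=s["ee_rot"];M=Ro.from_quat([q[1],q[2],q[3],q[0]]).as_matrix()
print("t",round(s["time_s"],2),"tcp",np.round(s["eef_pos"],1),"yaw",round(np.degrees(np.arctan2(M[1,0],M[0,0])),2),"F",np.round(s["force"],1),"w",round(s["grip_width"],3),"gf",np.round(s["grip_force"],1))
if len(sys.argv)>3: print("delta tool mm",np.round(M.T@(np.array(sys.argv[1:4],float)-s["eef_pos"]),1))
E
python3 -m pendant '0 0 0 0.165; 0 0 0 0.165; 0.0497 -0.038 0 0; 0.0497 -0.038 0 0; 0.0497 -0.038 0 0; 0.0497 -0.038 0 0; 0.0497 -0.038 0 0; 0.0497 -0.038 0 0; 0.0497 -0.038 0 0; 0 0 0 0' 0.5 30; python3 d.py 526 -209.5 113
```

```text
time_s: 2.95
eef_pos: [528.5, -207.3, 230.8]
ee_rot: [-0.0, 1.0, 0.022, 0.0]
force: [-0.2, -1.2, 0.0]
grip_width: 0.5
grip_force: 0.0
t 2.95 tcp [ 528.5 -207.3  230.8] yaw 2.57 F [-0.2 -1.2  0. ] w 0.5 gf 0.0
delta tool mm [ -2.6   2.2 117.8]
```

```bash
python3 -m pendant '-0.0025 0.002 0.04 0; 0 0 0.03 0; 0 0 0 0'; python3 d.py 526 -209.5 113
python3 - <<'E'
from h import *
c=cam("side"); save(c,"s1.png",(240,150,360,290),5)
s=ctrl.sense();print((proj(c,[s["eef_pos"]])[0]-[240,150])*5+2)
E
```

```text
time_s: 3.32
eef_pos: [522.7, -212.5, 159.7]
ee_rot: [-0.001, 1.0, 0.019, -0.002]
force: [0.4, -1.3, 0.7]
grip_width: 0.499
grip_force: 0.0
t 3.33 tcp [ 522.7 -212.5  159.7] yaw 2.22 F [ 0.4 -1.3  0.7] w 0.499 gf 0.0
delta tool mm [ 3.6 -2.7 46.7]
[290.15024191 293.3365657 ]
```

View pics/s1.png

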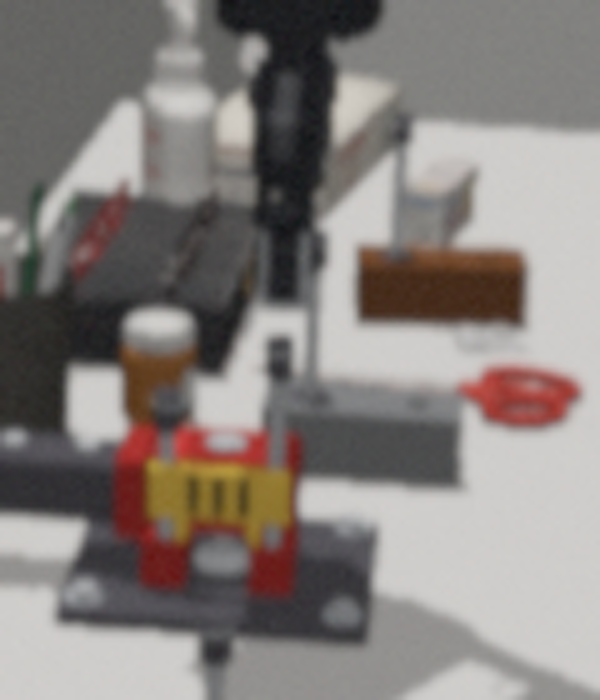

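```bash
python3 - <<'E'
from h import *
c=cam("side")
for P in([526,-209.5,130],[526,-209.5,140],[578,-207.5,100],[578,-207.5,110]): print((proj(c,[P])[0]-[240,150])*5+2)
E
python3 -m pendant '0 0 0.02 0;0 0 0 0;0 0 0 0'; python3 d.py 526 -209.5 113
```

```text
[281.61646443 359.25065905]
[282.37365364 339.15444826]
[169.6109712 411.441331 ]
[169.99262899 391.81382621]
time_s: 3.8
eef_pos: [524.5, -212.7, 142.8]
ee_rot: [0.001, 1.0, 0.02, 0.001]
force: [-0.2, 0.8, 0.2]
grip_width: 0.502
grip_force: 0.0
t 3.8 tcp [ 524.5 -212.7  142.8] yaw 2.27 F [-0.2  0.8  0.2] w 0.502 gf 0.0
delta tool mm [ 1.6 -3.2 29.8]
```

```bash
python3 -m pendant '0.0015 -0.003 0.015 0;0 0 0.015 0;0 0 0 0;0 0 0 0'; python3 -m pendant '0 0 0 0;0 0 0 0;0 0 0 0;0 0 0 0;0 0 0 0' 0 40;python3 d.py 526 -209.5 113
```

```text
time_s: 4.3
eef_pos: [525.5, -209.3, 111.4]
ee_rot: [0.0, 1.0, 0.02, 0.0]
force: [-0.0, 0.4, 0.7]
grip_width: 0.5
grip_force: 0.0
time_s: 4.92
eef_pos: [525.6, -209.4, 111.6]
ee_rot: [0.0, 1.0, 0.02, 0.0]
force: [-0.9, 0.5, 2.5]
grip_width: 0.146
grip_force: 38.9
t 4.92 tcp [ 525.6 -209.4  111.6] yaw 2.28 F [-0.9  0.5  2.5] w 0.146 gf 38.9
delta tool mm [ 0.4  0.2 -1.4]
```

```bash
python3 -m pendant '0 0 -0.01 0;0 0 -0.015 0;0 0 -0.03 0;0 0 -0.05 0;0 0 -0.02 0;0 0 0 0'
python3 - <<'E'
from m import *
c=cam("side"); save(c,"s2.png",(240,120,360,260),5)
c=b
for uv in((323.5,230.6),): print(at_z(c,uv,39))
for x in(464,468):
  for y in(-386,-390): print(x,y,proj(a,[[x,y,39]]).round(1),proj(c,[[x,y,39]]).round(1))
print("sample top px at 135",proj(c,[[528,-388,135],[526,-388,40]]))
E
python3 d.py 468 -388.5 200
```

```text
time_s: 5.68
eef_pos: [525.8, -209.4, 238.3]
ee_rot: [0.001, 1.0, 0.02, 0.001]
force: [0.4, -0.2, -0.8]
grip_width: 0.145
grip_force: 38.9
[ 469.04718358 -390.83493845   39.        ]
464 -386 [[301.  258.8]] [[325.2 231.4]]
464 -390 [[302.4 258.8]] [[325.3 230.9]]
468 -386 [[300.9 257.4]] [[323.8 231.3]]
468 -390 [[302.3 257.4]] [[323.9 230.7]]
sample top px at 135 [[303.46047792 196.12007059]
 [302.77776437 228.99859795]]
t 5.83 tcp [ 525.  -209.   235.2] yaw 2.28 F [ 0.6 -0.3  0.1] w 0.147 gf 38.9
delta tool mm [-64.  177.2  35.1]
```

View pics/s2.png

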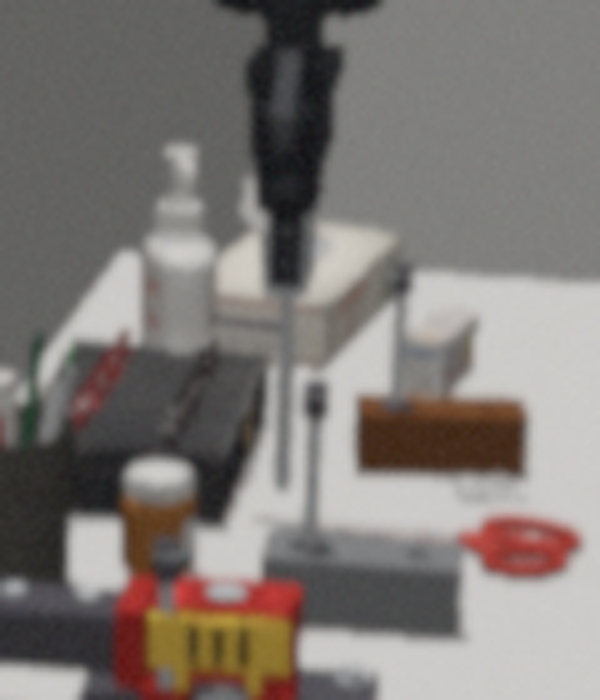

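```bash
python3 -m pendant '-0.032 0 0 0;-0.024 0.03 0 0;0 0.05 0 0;0 0.05 0 0;0 0.047 0 0;0 0 0.025 0;0 0 0.025 0;0 0 0 0;0 0 0 0'; python3 d.py 468.5 -390 200
python3 - <<'E'
from h import *
c=cam("side"); save(c,"s3.png",(270,150,370,250),6)
t=cam("top")["color"]
s=ctrl.sense();e=np.array(s["eef_pos"]);f=[e[0],e[1],e[2]+19-115]
print((proj(c,[f,[468.5,-390,39]])-[270,150])*6+2.5,f)
E
```

```text
time_s: 6.95
eef_pos: [476.7, -388.4, 186.9]
ee_rot: [0.0, 1.0, 0.02, 0.0]
force: [-0.4, 0.6, -1.3]
grip_width: 0.143
grip_force: 39.2
t 6.95 tcp [ 476.7 -388.4  186.9] yaw 2.29 F [-0.4  0.6 -1.3] w 0.143 gf 39.2
delta tool mm [ -8.2   1.3 -13.1]
[[312.47937441 379.00178426]
 [324.57110565 486.87457059]] [np.float64(476.8032355786402), np.float64(-388.4858331686561), np.float64(91.39578650670185)]
```

View pics/s3.png

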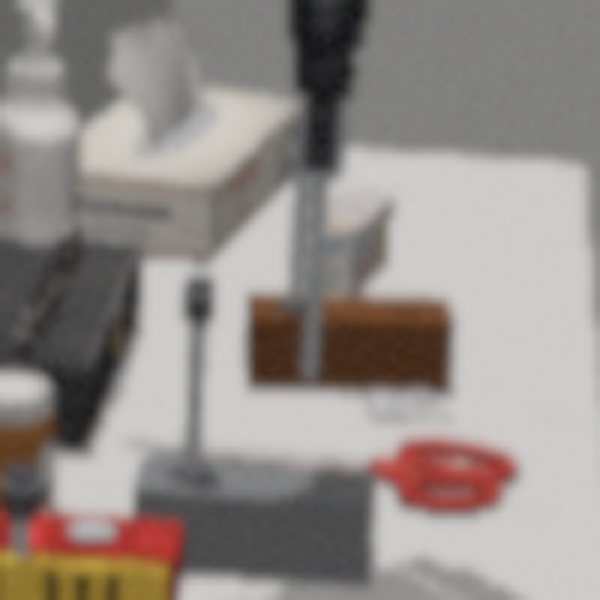

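```bash
python3 -m pendant '-0.008 0.0015 0 0;0 0 0.02 0;0 0 0.02 0;0 0 0.005 0;0 0 0 0;0 0 0 0'; python3 d.py 468.5 -390 106.6
python3 - <<'E'
from h import *
c=cam("side"); save(c,"s4.png",(270,150,370,250),6)
E
```

```text
time_s: 7.8
eef_pos: [468.7, -390.5, 142.3]
ee_rot: [0.001, 1.0, 0.02, 0.0]
force: [0.3, -0.8, -0.6]
grip_width: 0.15
grip_force: 39.2
t 7.8 tcp [ 468.7 -390.5  142.3] yaw 2.28 F [ 0.3 -0.8 -0.6] w 0.15 gf 39.2
delta tool mm [-0.3 -0.5 35.7]
```

View pics/s4.png

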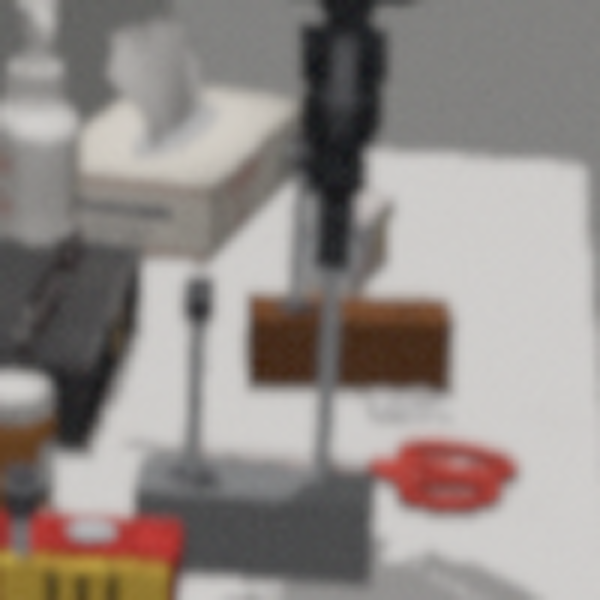

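```bash
python3 -m pendant '0 0 0.006 0;0 0 0.006 0;0 0 0.004 0;0 0 0 0;0 0 0 0'; python3 d.py 468.5 -390 106.6
```

```text
time_s: 8.48
eef_pos: [468.6, -390.2, 125.4]
ee_rot: [0.0, 1.0, 0.02, 0.0]
force: [-0.6, -0.1, -0.3]
grip_width: 0.148
grip_force: 39.2
t 8.47 tcp [ 468.6 -390.2  125.4] yaw 2.28 F [-0.6 -0.1 -0.3] w 0.148 gf 39.2
delta tool mm [-0.1 -0.2 18.8]
```

```bash
python3 -m pendant '0 0 0.007 0;0 0 0.007 0;0 0 0.004 0;0 0 0.001 0;0 0 0 0;0 0 0 0'; python3 d.py 468.5 -390 106.6
```

```text
time_s: 9.22
eef_pos: [468.7, -390.2, 106.6]
ee_rot: [0.0, 1.0, 0.02, 0.0]
force: [0.5, 0.7, 3.8]
grip_width: 0.147
grip_force: 39.5
t 9.22 tcp [ 468.7 -390.2  106.6] yaw 2.28 F [0.5 0.7 3.8] w 0.147 gf 39.5
delta tool mm [-0.2 -0.2  0. ]
```

```bash
python3 -m pendant '0 0 0.001 0;0 0 0.001 0;0 0 0 0;0 0 0 0'; python3 -m pendant '0 0 0 0;0 0 0 0;0 0 0 0;0 0 -0.03 0;0 0 -0.05 0;0 0 -0.045 0;0 0 0 0;0 0 0 0' 0.5; python3 d.py 578 -208 200
```

```text
time_s: 9.72
eef_pos: [469.3, -390.8, 106.3]
ee_rot: [0.001, 1.0, 0.02, 0.001]
force: [0.0, 1.9, 13.6]
grip_width: 0.145
grip_force: 40.5
time_s: 10.72
eef_pos: [468.3, -389.8, 228.1]
ee_rot: [-0.001, 1.0, 0.02, -0.001]
force: [-0.3, 0.3, -0.2]
grip_width: 0.502
grip_force: 0.0
t 10.72 tcp [ 468.3 -389.8  228.1] yaw 2.28 F [-0.3  0.3 -0.2] w 0.502 gf 0.0
delta tool mm [ 116.9 -177.3   28.2]
```

```bash
python3 -m pendant '0.03 -0.045 0 0;0.03 -0.045 0 0;0.03 -0.045 0 0;0.027 -0.042 0 0;0 0 0.03 0;0 0 0.04 0;0 0 0.03 0;0 0 0.01 0;0 0 0 0;0 0 0 0'; python3 d.py 578 -208 84
python3 - <<'E'
from h import *
c=cam("side")
im=np.vstack([cv2.resize(c["color"][160:250,225:365,::-1],(560,360),interpolation=cv2.INTER_CUBIC)])
cv2.imwrite("pics/s5.png",im)
print((proj(c,[[468.5,-390,135],[468.5,-390,105],[578,-208,110]])-[225,160])*4)
E
```

```text
time_s: 11.98
eef_pos: [578.9, -208.9, 120.4]
ee_rot: [0.0, 1.0, 0.02, 0.001]
force: [0.4, 0.1, 0.1]
grip_width: 0.5
grip_force: 0.0
t 11.97 tcp [ 578.9 -208.9  120.4] yaw 2.28 F [0.4 0.1 0.1] w 0.5 gf 0.0
delta tool mm [-0.9 -1.  36.4]
[[402.77672784 149.83425832]
 [400.2324985  192.19101398]
 [194.53688715 271.539768  ]]
```

View pics/s5.png

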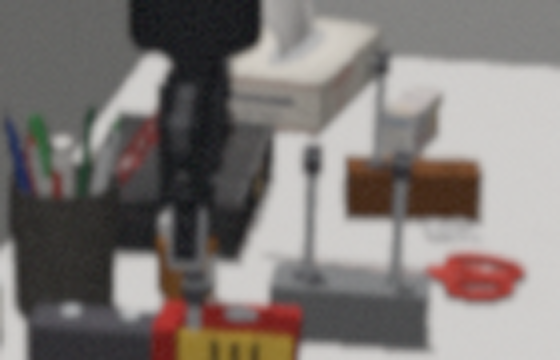

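The long pin stands seated: its head top is at (401,150), as predicted for z = 135. The gripper is over the short head at (195,272).

```bash
python3 -m pendant '0 0 0.015 0;0 0 0.015 0;0 0 0.006 0;0 0 0 0;0 0 0 0'; python3 -m pendant '0 0 0 0;0 0 0 0;0 0 0 0;0 0 0 0;0 0 0 0' 0 40;python3 d.py 465 10 195
```

```text
time_s: 12.65
eef_pos: [578.6, -208.7, 83.7]
ee_rot: [0.0, 1.0, 0.02, 0.0]
force: [-0.7, -0.7, 0.2]
grip_width: 0.502
grip_force: 0.0
time_s: 13.28
eef_pos: [578.6, -208.6, 83.6]
ee_rot: [0.0, 1.0, 0.02, 0.0]
force: [0.3, 1.2, 3.0]
grip_width: 0.147
grip_force: 38.9
t 13.28 tcp [ 578.6 -208.6   83.6] yaw 2.28 F [0.3 1.2 3. ] w 0.147 gf 38.9
delta tool mm [-104.7 -222.9 -111.5]
```

```bash
python3 -m pendant '0 0 -0.01 0;0 0 -0.015 0;0 0 -0.03 0;0 0 -0.05 0;-0.035 -0.045 0 0;-0.035 -0.045 0 0;-0.035 -0.045 0 0;0 -0.045 0 0;0 -0.043 0 0;0 0 0 0'; python3 -m pendant '0 0 0.03 0;0 0 0.02 0;0 0 0 0;0 0 0 0';python3 d.py 464.6 10 118
python3 - <<'E'
from h import *
c=cam("side"); save(c,"s6.png",(270,225,370,325),6)
t=cam("top")
s=ctrl.sense();e=np.array(s["eef_pos"]);f=[e[0],e[1],e[2]-68.6]
print((proj(c,[f,[464.6,10,40]])-[270,225])*6+2.5,f)
E
```

```text
time_s: 14.52
eef_pos: [464.4, 12.0, 189.4]
ee_rot: [0.0, 1.0, 0.022, 0.001]
force: [0.4, -0.2, 0.2]
grip_width: 0.145
grip_force: 39.1
time_s: 15.02
eef_pos: [465.2, 9.5, 139.4]
ee_rot: [0.0, 1.0, 0.02, 0.001]
force: [-0.2, 0.0, -0.1]
grip_width: 0.15
grip_force: 39.1
t 15.03 tcp [465.2   9.5 139.4] yaw 2.25 F [-0.2  0.  -0.1] w 0.15 gf 39.1
delta tool mm [-0.6 -0.5 21.4]
[[255.18825204 410.47742453]
 [252.15008681 493.7321008 ]] [np.float64(465.17798418306796), np.float64(9.707082341977703), np.float64(70.72664311710591)]
```

View pics/s6.png

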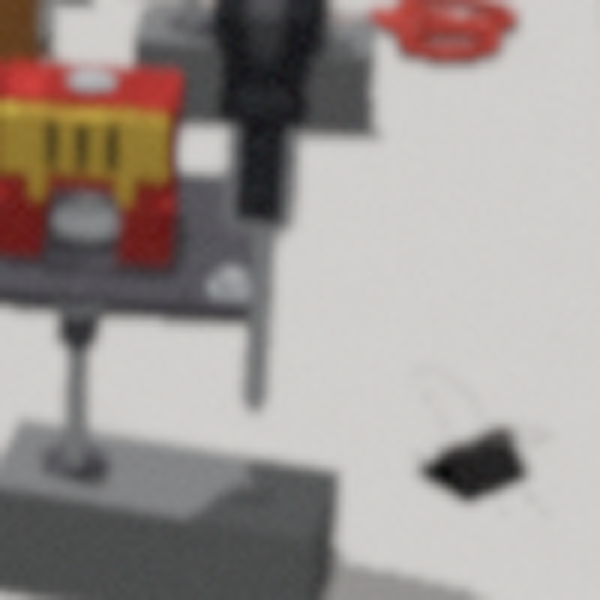

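```bash
python3 -m pendant '-0.0005 -0.0005 0.02 0;0 0 0.006 0;0 0 0.006 0;0 0 0.006 0;0 0 0.004 0;0 0 0 0;0 0 0 0'; python3 d.py 464.6 10 78.6
```

```text
time_s: 16.0
eef_pos: [464.2, 10.5, 96.5]
ee_rot: [0.0, 1.0, 0.02, 0.0]
force: [-1.4, -0.3, -1.5]
grip_width: 0.147
grip_force: 39.1
t 16.0 tcp [464.2  10.5  96.5] yaw 2.28 F [-1.4 -0.3 -1.5] w 0.147 gf 39.1
delta tool mm [ 0.3  0.5 17.9]
```

Foot at z ≈ 28, with no force: it is in the socket.

```bash
python3 -m pendant '0 0 0.007 0;0 0 0.006 0;0 0 0.004 0;0 0 0.001 0;0 0 0.001 0;0 0 0.001 0;0 0 0 0;0 0 0 0'; python3 d.py 464.6 10 78.6
```

```text
time_s: 17.0
eef_pos: [465.6, 10.3, 78.1]
ee_rot: [0.0, 1.0, 0.02, 0.002]
force: [-1.8, 1.2, 16.9]
grip_width: 0.144
grip_force: 40.8
t 17.0 tcp [465.6  10.3  78.1] yaw 2.28 F [-1.8  1.2 16.9] w 0.144 gf 40.8
delta tool mm [-1.   0.3 -0.5]
```

```bash
python3 -m pendant '0 0 0 0;0 0 0 0;0 0 0 0;0 0 -0.03 0;0 0 -0.05 0;0 0 -0.05 0;0 0 0 0;0 0 0 0' 0.5; python3 d.py 563 -230 150
python3 - <<'E'
from h import *
a=cam("top");b=cam("side")
hsv=cv2.cvtColor(a["color"],cv2.COLOR_RGB2HSV);w=hsv[200:265,225:275]
red=((w[...,0]<8)|(w[...,0]>172))&(w[...,1]>130)&(w[...,2]>60); ys,xs=np.nonzero(red)
r=cv2.minAreaRect(np.c_[xs+225,ys+200].astype(np.float32));print(r); print([at_z(a,p,74)[:2].round(1).tolist() for p in cv2.boxPoints(r)],at_z(a,r[0],74).round(1))
A=cv2.resize(a["color"][175:280,140:320,::-1],(686,400),interpolation=cv2.INTER_CUBIC)
im=np.zeros((600,800,3),np.uint8)
B=cv2.resize(b["color"][200:320,225:345,::-1],(500,500),interpolation=cv2.INTER_CUBIC)
A=cv2.resize(a["color"][190:265,220:280,::-1],(300,375),interpolation=cv2.INTER_CUBIC)
im[:500,:500]=B;im[:375,500:]=A;cv2.imwrite("pics/s7.png",im)
print((proj(b,[[464.6,10,105],[464.6,10,75]])-[225,200])*500/120)
P=[[553,-234,74],[660,-229.5,70],[552,-198,74]];print((proj(a,P)-[220,190])*5+[500,0])
E
```

```text
time_s: 18.0
eef_pos: [463.7, 10.6, 205.4]
ee_rot: [-0.0, 1.0, 0.02, -0.001]
force: [-0.5, -0.6, -0.6]
grip_width: 0.499
grip_force: 0.0
t 18.0 tcp [463.7  10.6 205.4] yaw 2.28 F [-0.5 -0.6 -0.6] w 0.499 gf 0.0
delta tool mm [ 89.8 244.4  55.1]
((246.0, 225.5), (33.0, 18.0), 90.0)
[[605.0, -203.3], [604.5, -255.1], [509.0, -255.2], [509.5, -204.3]] [ 556.6 -229.5   74. ]
[[367.9210614  322.02245016]
 [364.63251593 379.81302247]]
[[637.89913202 183.65647344]
 [631.55035213   3.83049399]
 [574.68596196 186.01759527]]
```

View pics/s7.png

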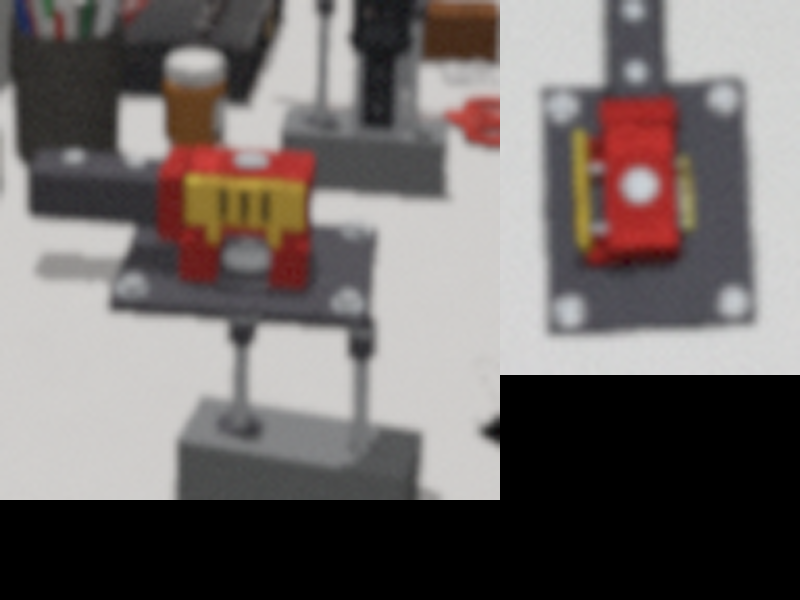

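The short pin is seated: head top at (361,322), as predicted. Both coupler holes are empty, and the yellow latch is at the +y side (575,190 in the top inset). Now over the coupler.

```bash
python3 -m pendant '0.02 0.05 0 0;0.02 0.05 0 0;0.02 0.05 0 0;0.02 0.05 0 0;0.01 0.045 0 0;0 0 0.04 0;0 0 0.04 0;0 0 0 0;0 0 0 0;0 0 0 0' 1 80; python3 d.py 563 -230.5 39
```

```text
time_s: 19.35
eef_pos: [564.4, -231.0, 128.0]
ee_rot: [0.001, 1.0, 0.02, 0.001]
force: [0.4, 0.2, -0.3]
grip_width: 1.001
grip_force: 0.0
t 19.35 tcp [ 564.4 -231.   128. ] yaw 2.29 F [ 0.4  0.2 -0.3] w 1.001 gf 0.0
delta tool mm [-1.6 -0.7 89. ]
```

```bash
python3 -m pendant '-0.0015 -0.0005 0.02 0;0 0 0.02 0;0 0 0.015 0;0 0 0.015 0;0 0 0.01 0;0 0 0.008 0;0 0 0 0;0 0 0 0'; python3 d.py 563 -230.5 39; python3 -m pendant '0 0 0 0;0 0 0 0;0 0 0 0;0 0 0 0;0 0 0 0;0 0 0 0;0 0 0 0' 0 80;python3 d.py 563 -230.5 39
```

```text
time_s: 20.35
eef_pos: [562.5, -230.4, 38.8]
ee_rot: [0.0, 1.0, 0.02, 0.0]
force: [0.1, 0.8, -0.1]
grip_width: 1.002
grip_force: 0.0
t 20.35 tcp [ 562.5 -230.4   38.8] yaw 2.28 F [ 0.1  0.8 -0.1] w 1.002 gf 0.0
delta tool mm [ 0.5  0.1 -0.2]
time_s: 21.22
eef_pos: [562.8, -230.2, 39.6]
ee_rot: [0.0, 1.0, 0.02, 0.001]
force: [-1.1, 1.4, 8.7]
grip_width: 0.53
grip_force: 83.1
t 21.23 tcp [ 562.8 -230.2   39.6] yaw 2.29 F [-1.1  1.4  8.7] w 0.53 gf 83.1
delta tool mm [0.2 0.3 0.6]
```

```bash
python3 -m pendant '0 0 -0.003 0;0 0 -0.003 0;0 0 -0.004 0;0 0 -0.005 0;0 0 -0.005 0;0 0 0 0'; python3 d.py
```

```text
time_s: 21.98
eef_pos: [562.5, -230.4, 58.8]
ee_rot: [0.0, 1.0, 0.02, 0.0]
force: [-0.4, -0.2, -5.3]
grip_width: 0.525
grip_force: 82.3
t 21.98 tcp [ 562.5 -230.4   58.8] yaw 2.28 F [-0.4 -0.2 -5.3] w 0.525 gf 82.3
```

```bash
python3 -m pendant '0 0 -0.008 0;0 0 -0.01 0;0 0 -0.01 0;0 0 -0.01 0;0 0 -0.01 0;0 0 -0.01 0;0 0 -0.01 0;0 0 0 0;0 0 0 0;0 0 0 0'; python3 d.py
python3 - <<'E'
from h import *
c=cam("side"); save(c,"s8.png",(215,160,365,310),4)
E
```

```text
time_s: 23.22
eef_pos: [562.1, -230.1, 125.8]
ee_rot: [-0.0, 1.0, 0.02, -0.0]
force: [0.3, -0.3, -4.2]
grip_width: 0.526
grip_force: 82.8
t 23.23 tcp [ 562.1 -230.1  125.8] yaw 2.28 F [ 0.3 -0.3 -4.2] w 0.526 gf 82.8
```

View pics/s8.png

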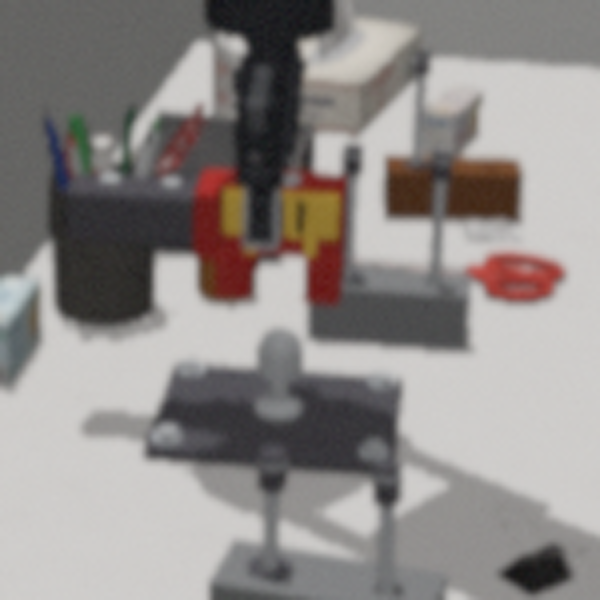

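The coupler hangs level with its underside at about y = 300, clear of the ball top at (280,330). Both pins stand in their rows.

```bash
python3 -m pendant '0 0 0 0;0 0 0 0;0 0 0 0;0 0 0 0'; python3 -c "
from rig import ctrl
print(ctrl.finish_job())"
```

```text
time_s: 23.78
eef_pos: [562.3, -230.3, 126.3]
ee_rot: [0.0, 1.0, 0.02, 0.0]
force: [0.5, 0.3, -5.2]
grip_width: 0.531
grip_force: 82.8
the job is handed in; nothing more can be done
None
```

I handed the job in at about 24 s: both lock pins are seated in their matching rows, and the coupler is still held squeezed and level, about 3 cm clear of the ball.

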